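# Seat the cold block in the mixer and click the start key

## Robot

A 6-joint arm with a two-finger parallel gripper is mounted at the origin on the work surface. World frame = base frame: x ahead of the robot, y to its left, z up, the work surface at z = 0. Lengths are in mm, angles in rad, forces in N, time in s.
With the tool pointing down it reaches from about 250 to 725 mm from the base axis. Payload 9.7 kg.
Tool frame: the origin (TCP) lies midway between the tips of the shut fingers; the grasp point (between the pads) lies 19 mm behind it; z points along the fingers, y is the line along which they close (so a half turn about z gives the same grasp; the last joint's range is limited). The gripper opens to 85 mm and grips with 20 to 120 N. Pads are 22 mm wide; open, the fingers measure 114 mm over their backs; the gripper's body (76 mm by 85 mm) begins 54 mm behind the grasp point. The pads swing forward as they close: fully open they stand 13 mm farther back than shut.
Start: joints at [1.311, 0.087, 0.176, 1.66, 0, 1.571], TCP at [141.285, 531.541, 231.284] pointing down, gripper open.
Joint ranges: [-3.13, 3.13], [-0.85, 1.81], [-1.15, 1.24], [-2.2, 2.28], [-1.44, 1.52], [-3.14, 3.14]. Speed limits (rad/s): [2.22, 2.22, 2.57, 3.14, 3.14, 3.14].

## Interface

Orientations are given as [roll, pitch, yaw] about the fixed x, y, z axes, in that order (R = Rz(yaw) Ry(pitch) Rx(roll)).
In Python, from plant import bot gives the robot as it stands.
- The arm moves only by the tool move_arm, never from a script. Its arguments are lists of equal length, an entry for each row: "fingers": the opening, from -1 (shut) to 1 (fully open); "dp": the shift along the tool's x, y, z in m, a list of three; "turn": the turn, a rotation vector about the tool's x, y, z in degrees, a list of three. A call has 1 to 8 rows; each row shifts and turns the commanded pose from where the row before left it, along the tool's axes as they then stand; what a row does not reach is not made up. A row lasts 1/8 s, in which the tool goes at most 62.5 mm and 10.7 degrees, less where a joint would pass 70% of its speed; a pose out of reach is approached as far as the arm can. A call with a gripper value outside its range is refused whole. The fingers move at their own pace and stop on an object; "force" is the grip in N (left out, the last holds). Time passes only in rows, so rows that do not move let the fingers close. It gives the time, the measured TCP pose, the force, the opening and the grip force at its end, in the units of the state.
- bot.observe(): the state, without advancing time (a new reading comes with each control period).
- bot.grab_frame(name): name is "scene" or "top" or "wrist"; returns a dict with "frame" (384x512x3 uint8, blue, green, red), "fx", "fy", "cx", "cy" (pixels), "xyz" and "rotation" of the camera in the world; the wrist camera has in their place "mount" (4x4, takes a point from camera to tool coordinates, whose origin is the TCP and whose axes are the flange's). Camera axes: x right, y up, looking along -z (the intrinsics and any distortion apply to the point x, -y, -z); pixel columns grow to the right and rows downward; lengths in mm; the calibration is good to about 2 mm. A picture is of the moment at which its call begins: read the wrist's pose just before it. There is no depth.
- bot.hand_in(): hands the job in; it is judged then, once.
The state is a dict: "time_s": time; "q": joint angles; "dq": joint speeds; "tau": joint torques, N m; "tcp_pos": TCP position; "orientation": TCP orientation; "contact_force": force on the tool from outside, world axes, zero at the start; "ft_torque": the same for the moment, N m; "opening": opening from 0.0 (shut) to 1.0 (fully open); "grip_force": force on a finger pad.
Only numpy, scipy, OpenCV 4.12 (cv2) and the standard library are available. Lean on these libraries where they do the work, as an engineer would, in place of code of your own. Each camera call takes 0.05 s, during which the arm holds its last target. There are 200 camera calls.

## Task

Lower the yellow cold block of sample tubes gently into the nest of the white block mixer, let it go, and only then start the mixer: press the green key softly, by feel, until its dome snaps through and it stays down by itself, and take the hand away. Lean on the control panel no harder than the click needs (the key must never take more than 20 N), and leave the jar, the tip box and the strip rack where they are.

Things in the scene. Friction and masses are not known exactly. Their poses are not given: they have to be found in the camera images.
- block_mid (a point): Yellow plastic cold block, a box 100 (its x) x 56 (its y) x 50 mm high, 0.28 to 0.52 kg, with white and blue tube caps standing 7 mm out of its top. This point is at its centre, 25 mm above its underside; z up. It stands on the bench, on the other side from the mixer. Grip it across its 56 mm width. Fitted either way round.
- nest (a point): Nest of the white mixer (casing 200 x 250 mm, fixed to the bench): centre of the aluminium nest floor, 74 mm above the bench; x along the nest's length, z up. The block stands here with its x along the nest's x. Dark guides rise 11 mm above the floor: end walls with inner faces 108 mm apart in x, and corner pieces with inner faces 64 mm apart in y that leave the middle 84 mm of the two long sides open for fingers. Fully home, block_mid is 25 mm above this point.
- key_axis (a point): Point of the grey control panel's surface on the axis of the green start key, 74 mm above the bench, 130 mm to the nest's -y side; x, z as the mixer's. The key is a round green rubber cap 30 mm across that stands 12 mm out of a black collar 42 mm across. The collar is height-adjustable and differs every time: its top is 4 to 20 mm above this point, so the key's top stands 16 to 32 mm above it, and no reading gives that height. Clear space around it.
- start_key (a joint): Travel of the key into its collar, m: 0 up, 0.0075 down on a rigid stop. A bistable dome: the push needed is about 3 N at first, peaks at about 10 N near 2.8 mm, falls to nothing near 6 mm, where it snaps to the stop and stays there by itself; let go earlier it springs up. The rubber cap gives 1 mm per 12 N besides; on the stop force climbs at that rate. Reading as noisy as poses.
- panel: Grey control panel plate 130 x 74 x 4 mm on the mixer's top, carrying collar and key; origin on its underside under the key axis, 4 mm below key_axis.
- mixer: The white mixer's casing, 200 (x) x 250 (y) mm and 70 mm high, fixed; origin under its centre at bench height. Nest centre is 55 mm to its +y, the key axis 75 mm to its -y.
- jar: Bystander: glass jar, 68 mm across, 100 mm high, origin under its centre.
- tip_box: Bystander: dark blue tip box with red tips, 110 (x) x 68 (y) x 56 mm, origin under its centre.
- strip_rack: Bystander: blue rack of white tube strips, 80 (x) x 160 (y) x 36 mm, origin under its centre.

How it is judged (in metres and radians):
On the way, in this order (a step that is already met when the one before it is completed fails the run):
1. the block stands fully home in the nest, let go, the key still up (z of block_mid in the frame of nest below 0.029 m and horizontal distance between block_mid and nest below 0.0075 m and angle between the x axis of block_mid and the x axis of nest, either way round below 0.12 rad and angle between block_mid's own z axis and vertical below 0.06 rad and value of joint start_key below 0.002 m and contact force between the fingers and block below 0.3 N), for 0.2 s.
2. the start key has snapped down (value of joint start_key above 0.0068 m), for 0.2 s.
At the end, for the whole second after the job is handed in: the key is down past its snap (travel over 6.8 mm) and stays so untouched; the block stands in the nest, its centre within 7.5 mm sideways of the nest's centre and under 29 mm above the nest floor, within 0.12 rad of the nest's direction, upright within 0.06 rad and at rest (z of block_mid in the frame of nest below 0.029 m and horizontal distance between block_mid and nest below 0.0075 m and angle between the x axis of block_mid and the x axis of nest, either way round below 0.12 rad and angle between block_mid's own z axis and vertical below 0.06 rad and value of joint start_key above 0.0068 m and linear speed of block below 0.02 m/s).
It fails at once if the control panel or its key takes more than 20 N (contact force between anything else and panel above 20 N).
It fails at once if the key is pushed past half (4 mm) while the block is not home in the nest (value of joint start_key above 0.004 m and not (z of block_mid in the frame of nest below 0.029 m and horizontal distance between block_mid and nest below 0.0075 m and angle between the x axis of block_mid and the x axis of nest, either way round below 0.12 rad and angle between block_mid's own z axis and vertical below 0.06 rad)).
It fails at once if the block is dropped (falls free of the fingers faster than 0.4 m/s, some 8 mm) or rammed into the mixer with over 100 N ((linear speed of block above 0.4 m/s and contact force between the fingers and block below 0.1 N) or contact force between block and mixer above 100 N).
It fails at once if the jar, the tip box or the strip rack is moved over 20 mm or tipped (distance of any of jar, tip_box, strip_rack from where it was at the start of the episode above 0.02 m or angle between any of jar, tip_box, strip_rack's own z axis and vertical above 0.35 rad).
It also fails if it takes over 58 s, if anything falls off the work surface, if the arm or the gripper's body presses on something with over 40 N, if the wrist force passes 120 N, or if a joint passes its speed limit or range.

## Working session

There is one attempt and no reset: what is moved stays moved. The work goes in short steps, Python scripts to look and compute and a tool call to move; the robot and the scene stay as the last step left them, time stands still between calls to the robot, and variables do not carry over. Pictures are saved under pics/ and viewed, at most 10 in all, crops included, and the job is handed in when it is done.

Besides the shell and the picture viewer there is one more tool, called after ">>>" by a JSON object that holds its "method" and its "body". move_arm: Moves the arm, as the interface text tells. Its arguments: {"type":"object","properties":{"fingers":{"type":"array","items":{"type":"number"}},"dp":{"type":"array","items":{"type":"array","items":{"type":"number"}}},"turn":{"type":"array","items":{"type":"array","items":{"type":"number"}}},"force":{"type":"number"}},"required":["fingers","dp","turn"]}

```bash
mkdir -p pics; ls; python3 - <<'E'
from plant import bot
import cv2,numpy as np
s=bot.observe();print({k:np.round(v,3).tolist() for k,v in s.items()})
a=bot.grab_frame("scene");b=bot.grab_frame("top")
for n,f in (("scene",a),("top",b)):
    cv2.imwrite(f"pics/{n}0.png",f["frame"]);print({k:np.round(v,3).tolist() for k,v in f.items() if k!="frame"})
w=bot.grab_frame("wrist");print({k:np.round(v,3).tolist() for k,v in w.items() if k!="frame"})
h=np.hstack([cv2.resize(b["frame"],(400,300)),cv2.resize(a["frame"],(400,300))]);
E
```

```text
pics
{'time_s': 0.0, 'q': [1.311, 0.087, 0.175, 1.66, 0.0, 1.571], 'dq': [0.0, 0.001, 0.001, -0.001, 0.001, -0.0], 'tau': [0.002, -52.039, 46.48, 0.016, 0.0, 0.0], 'tcp_pos': [141.213, 531.296, 230.551], 'orientation': [-3.14, -0.0, 2.882], 'contact_force': [-0.048, 0.208, 0.902], 'ft_torque': [-0.011, -0.01, -0.034], 'grip_force': 0.0, 'opening': 1.001}
{'fx': 357.129, 'fy': 357.129, 'cx': 247.71, 'cy': 189.663, 'xyz': [1152.167, -346.379, 732.715], 'rotation': [0.769, -0.005, 1.018]}
{'fx': 484.509, 'fy': 484.509, 'cx': 256.909, 'cy': 195.38, 'xyz': [484.656, -3.882, 1363.693], 'rotation': [0.102, 0.002, -1.554]}
{'fx': 273.307, 'fy': 273.307, 'cx': 255.872, 'cy': 189.726, 'mount': [[0.0, 0.946, 0.323, 84.032], [1.0, -0.0, -0.0, -0.606], [-0.0, 0.323, -0.946, -143.635], [0.0, 0.0, 0.0, 1.0]]}
```

View pics/top0.png

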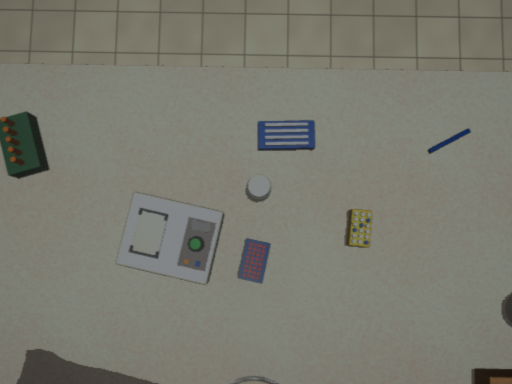

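View pics/scene0.png

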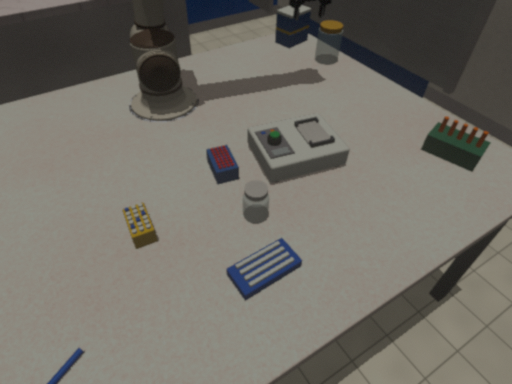

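The top view shows the mixer with its nest near (150,233) and green key near (196,244), and the yellow block near (360,228). The jar is at (259,187), the tip box at (254,260) and the strip rack at (286,135).

```bash
cat > h.py <<'E'
import numpy as np,cv2
from scipy.spatial.transform import Rotation as R
def ray(f,uv,state=None):
    d=np.array([(uv[0]-f["cx"])/f["fx"],-(uv[1]-f["cy"])/f["fy"],-1.])
    if "mount" in f:
        T=R.from_euler("xyz",state["orientation"]).as_matrix();M=np.array(f["mount"])
        return np.array(state["tcp_pos"])+T@M[:3,3],T@M[:3,:3]@d
    return np.array(f["xyz"]),R.from_euler("xyz",f["rotation"]).as_matrix()@d
def onz(f,uv,z,state=None):
    o,d=ray(f,uv,state);return o+d*(z-o[2])/d[2]
def tri(r1,r2):
    (a,u),(b,v)=r1,r2
    A=np.stack([u,-v],1);t=np.linalg.lstsq(A,b-a,rcond=None)[0]
    p,q=a+u*t[0],b+v*t[1];return (p+q)/2,np.linalg.norm(p-q)
def mask(img,lo,hi,box=None):
    m=cv2.inRange(cv2.cvtColor(img,cv2.COLOR_BGR2HSV),np.array(lo),np.array(hi))
    if box:
        k=np.zeros_like(m);x0,y0,x1,y1=box;k[y0:y1,x0:x1]=255;m&=k
    return m
def big(m):
    c=cv2.findContours(m,cv2.RETR_EXTERNAL,cv2.CHAIN_APPROX_NONE)[0];return max(c,key=cv2.contourArea)
def cen(m):
    M=cv2.moments(m,True);return np.array([M["m10"],M["m01"]])/M["m00"]
E
python3 - <<'E'
from plant import bot
from h import *
a=bot.grab_frame("scene");b=bot.grab_frame("top")
I=b["frame"]
ym=mask(I,(18,90,60),(35,255,255),(335,195,385,260));ym=cv2.morphologyEx(ym,cv2.MORPH_CLOSE,np.ones((7,7)))
c=big(ym);bx=cv2.boxPoints(cv2.minAreaRect(c));P=np.array([onz(b,p,50)[:2] for p in bx]);print("block",P.round(1).tolist(),P.mean(0))
gm=mask(I,(45,80,40),(85,255,255),(170,220,220,270));ga=mask(a["frame"],(45,80,40),(85,255,255),(255,115,290,150))
print("green",cen(gm),gm.sum()//255,cen(ga),ga.sum()//255);print(tri(ray(b,cen(gm)),ray(a,cen(ga))))
dm=mask(I,(0,0,0),(180,255,75),(125,203,172,262));
pts=cv2.findNonZero(dm);r=cv2.minAreaRect(pts);bx=cv2.boxPoints(r);P=np.array([onz(b,p,85)[:2] for p in bx]);print("nest",len(pts),P.round(1).tolist(),P.mean(0))
wm=mask(I,(0,0,150),(180,60,255),(110,185,230,290));
c=big(cv2.morphologyEx(mask(I,(0,0,190),(180,60,255),(110,185,230,290)),cv2.MORPH_CLOSE,np.ones((9,9))));bx=cv2.boxPoints(cv2.minAreaRect(c));P=np.array([onz(b,p,70)[:2] for p in bx]);print("mixer",P.round(1).tolist(),P.mean(0))
for n,p in (("jar",(259,187,100)),("tip",(254,260,56)),("rack",(286,135,36))): print(n,onz(b,p[:2],p[2]).round())
v=np.vstack([cv2.resize(I[180:300,100:400],(750,300),interpolation=2)]);cv2.imwrite("pics/crop.png",v)
E
```

```text
block [[489.0, -244.7], [588.1, -253.9], [583.8, -311.9], [484.7, -302.3]] [ 536.39428243 -278.21709244]
green [194.9245283  243.54716981] 106 [274.38181818 134.23636364] 55
(array([485.41941123, 159.34207896, 102.76851347]), np.float64(0.6466987315597799))
nest 136 [[463.0, 334.3], [578.4, 311.2], [561.8, 236.9], [446.7, 260.6]] [512.47589087 285.74372928]Traceback (most recent call last):
  File "<stdin>", line 12, in <module>
  File "h.py", line 21, in big
    c=cv2.findContours(m,cv2.RETR_EXTERNAL,cv2.CHAIN_APPROX_NONE)[0];return max(c,key=cv2.contourArea)
                                                                            ~~~^^^^^^^^^^^^^^^^^^^^^^^
ValueError: max() iterable argument is empty
```

>>> {"method": "move_arm", "body": {"fingers": [1,1,1,1,1,1,1,1], "dp": [[0,0,0],[-0.0235,-0.0384,0],[-0.0235,-0.0384,0],[-0.0235,-0.0384,0],[-0.0235,-0.0384,0],[-0.0235,-0.0384,0],[-0.0235,-0.0384,0],[-0.0235,-0.0384,0]], "turn": [[0,0,-9.4],[0,0,0],[0,0,0],[0,0,0],[0,0,0],[0,0,0],[0,0,0],[0,0,0]], "force": 40}}

```text
time_s: 1.25
tcp_pos: [279.6, 246.9, 231.3]
orientation: [3.141, 0.0, 3.046]
contact_force: [0.0, 0.8, -0.0]
opening: 1.002
grip_force: 0.0
```

>>> {"method": "move_arm", "body": {"fingers": [1,1,1,1,1,1,1,1], "dp": [[-0.0235,-0.0384,0],[-0.0235,-0.0384,0],[-0.0235,-0.0384,0],[-0.0235,-0.0384,0],[-0.0235,-0.0384,0],[-0.0235,-0.0384,0],[-0.0235,-0.0384,0],[-0.0235,-0.0384,0]], "turn": [[0,0,0],[0,0,0],[0,0,0],[0,0,0],[0,0,0],[0,0,0],[0,0,0],[0,0,0]]}}

```text
time_s: 2.25
tcp_pos: [437.5, -77.1, 231.3]
orientation: [3.142, 0.0, 3.046]
contact_force: [0.7, 0.5, 0.0]
opening: 0.998
grip_force: 0.0
```

>>> {"method": "move_arm", "body": {"fingers": [1,1,1,1,1,1,1], "dp": [[-0.0235,-0.0384,0],[-0.0235,-0.0384,0],[-0.0235,-0.0384,0],[-0.0235,-0.0384,0],[-0.0235,-0.0384,0.03],[0,0,0.04],[0,0,0]], "turn": [[0,0,0],[0,0,0],[0,0,0],[0,0,0],[0,0,0],[0,0,0],[0,0,0]]}}

```text
time_s: 3.12
tcp_pos: [534.1, -277.4, 157.8]
orientation: [3.139, -0.006, 3.045]
contact_force: [-1.1, -0.6, 1.3]
opening: 1.001
grip_force: 0.0
```

```bash
python3 - <<'E'
from plant import bot
from h import *
s=bot.observe();f=bot.grab_frame("wrist");cv2.imwrite("pics/w1.png",f["frame"])
print(s["tcp_pos"],s["orientation"],s["q"])
m=mask(f["frame"],(18,90,60),(35,255,255));m=cv2.morphologyEx(m,cv2.MORPH_CLOSE,np.ones((15,15)))
bx=cv2.boxPoints(cv2.minAreaRect(big(m)));print(bx.round().tolist())
P=np.array([onz(f,p,50,s)[:2] for p in bx]);print(P.round(1).tolist(),P.mean(0))
E
```

```text
[ 534.135332  -277.4497708  157.7701399] [ 3.13911425 -0.00607432  3.04518463] [-4.79090843e-01  2.03478976e-01  1.64062105e-01  1.53793985e+00
  3.09384833e-05 -3.82675393e-01]
[[221.0, 234.0], [221.0, 131.0], [280.0, 131.0], [280.0, 234.0]]
[[579.3, -317.9], [476.2, -303.7], [481.3, -250.5], [585.2, -257.6]] [ 530.50866097 -282.43210863]
```

View pics/w1.png

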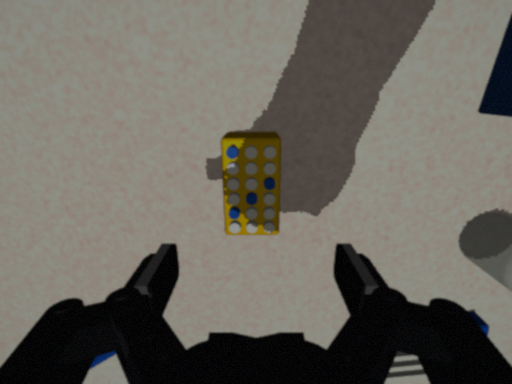

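The wrist view shows the block square to the fingers. Its top face spans columns 223–280 and rows 138–234, slightly left of the finger midline at column 256.

```bash
python3 - <<'E'
from plant import bot
from h import *
s=bot.observe();f=bot.grab_frame("wrist")
m=mask(f["frame"],(18,90,60),(35,255,255));cols=[m[r].nonzero()[0][[0,-1]].tolist() for r in (150,160,170,180,190,200,210,220,230)];print(cols)
T=R.from_euler("xyz",s["orientation"]).as_matrix()
for z in (50,):
  for p in ((222.5,138),(280,138),(223,234.5),(280,234.5),(251.5,138),(251.5,234.5)): 
    q=onz(f,p,z,s);print(q.round(1),(T.T@(q-s["tcp_pos"])).round(1))
E
```

```text
[[222, 280], [222, 280], [222, 279], [224, 279], [224, 279], [224, 279], [225, 278], [225, 278], [226, 278]]
[ 484.1 -303.8   50. ] [ 47.8 -31.2 110.7]
[ 489.2 -250.9   50. ] [ 47.8  21.9 110.8]
[ 582.9 -316.7   50. ] [-51.8 -34.6 110.5]
[ 588.6 -257.7   50. ] [-51.8  24.7 110.5]
[ 486.7 -277.2   50. ] [ 47.8  -4.4 110.8]
[ 585.8 -287.2   50. ] [-51.8  -4.9 110.5]
```

>>> {"method": "move_arm", "body": {"fingers": [1,1,1,1,1,1,1], "dp": [[-0.002,-0.004,0.02],[0,0,0.03],[0,0,0.03],[0,0,0.03],[0,0,0.02],[0,0,0.018],[0,0,0]], "turn": [[0,0,0],[0,0,0],[0,0,0],[0,0,0],[0,0,0],[0,0,0],[0,0,0]]}}

```text
time_s: 4.1
tcp_pos: [536.8, -281.7, 12.2]
orientation: [3.141, -0.002, 3.046]
contact_force: [-0.0, -0.0, 0.7]
opening: 0.996
grip_force: 0.0
```

>>> {"method": "move_arm", "body": {"fingers": [-1,-1,-1,-1,-1,-1,-1,-1], "dp": [[0,0,0],[0,0,0],[0,0,0],[0,0,0],[0,0,0],[0,0,0],[0,0,0],[0,0,0]], "turn": [[0,0,0],[0,0,0],[0,0,0],[0,0,0],[0,0,0],[0,0,0],[0,0,0],[0,0,0]], "force": 40}}

```text
time_s: 5.1
tcp_pos: [538.1, -282.2, 14.7]
orientation: [-3.141, 0.002, 3.046]
contact_force: [-1.0, 1.3, 6.6]
opening: 0.651
grip_force: 44.9
```

>>> {"method": "move_arm", "body": {"fingers": [-1,-1,-1,-1,-1,-1,-1,-1], "dp": [[0,0,-0.005],[0,0,-0.01],[0,0,-0.03],[0,0,-0.04],[0,0,-0.045],[0,0,-0.045],[0,0,-0.035],[0,0,0]], "turn": [[0,0,0],[0,0,0],[0,0,0],[0,0,0],[0,0,0],[0,0,0],[0,0,0],[0,0,5.9]]}}

```text
time_s: 6.1
tcp_pos: [538.1, -282.5, 227.3]
orientation: [-3.14, 0.005, 2.941]
contact_force: [-0.2, -0.5, -4.1]
opening: 0.646
grip_force: 44.0
```

```bash
cat > to.py <<'E'
import sys,numpy as np
from plant import bot
from h import *
s=bot.observe();t=np.array([float(x) for x in sys.argv[1:4]]);T=R.from_euler("xyz",s["orientation"]).as_matrix()
print("pos",s["tcp_pos"].round(1) if hasattr(s["tcp_pos"],"round") else s["tcp_pos"],"ori",np.round(s["orientation"],4),"F",np.round(s["contact_force"],1));print("tool shift",(T.T@(t-s["tcp_pos"])).round(1))
E
python3 to.py 604 267 215
```

```text
pos [ 538.1 -282.5  227.3] ori [-3.14    0.005   2.9409] F [-0.2 -0.5 -4.1]
tool shift [ 45.  551.7  11.2]
```

>>> {"method": "move_arm", "body": {"fingers": [-1,-1,-1,-1,-1,-1,-1,-1], "dp": [[0,0.02,0],[0.005,0.045,0],[0.005,0.045,0],[0.005,0.045,0],[0.005,0.045,0],[0.005,0.045,0],[0.005,0.045,0],[0.005,0.045,0]], "turn": [[0,0,0],[0,0,0],[0,0,0],[0,0,0],[0,0,0],[0,0,0],[0,0,0],[0,0,0]]}}

```text
time_s: 7.1
tcp_pos: [568.5, 55.6, 223.0]
orientation: [-3.142, -0.001, 2.945]
contact_force: [1.8, -0.8, -4.9]
opening: 0.65
grip_force: 43.9
```

>>> {"method": "move_arm", "body": {"fingers": [-1,-1,-1,-1,-1,-1,-1,-1], "dp": [[0.005,0.045,0],[0.005,0.045,0],[0,0.045,0],[0,0.045,0],[0,0.03,0],[0,0.007,0],[0,0,0],[0,0,0]], "turn": [[0,0,0],[0,0,0],[0,0,0],[0,0,0],[0,0,0],[0,0,0],[0,0,0],[0,0,0]]}}

```text
time_s: 8.1
tcp_pos: [601.9, 267.2, 223.5]
orientation: [-3.141, -0.0, 2.943]
contact_force: [-0.2, -0.1, -4.3]
opening: 0.653
grip_force: 44.2
```

```bash
python3 - <<'E'
from plant import bot
from h import *
s=bot.observe();f=bot.grab_frame("wrist");cv2.imwrite("pics/w2.png",f["frame"])
s2=bot.observe()
print(s["tcp_pos"],s2["tcp_pos"],s["orientation"],s["contact_force"])
E
```

```text
[601.93103651 267.20514012 223.48547453] [602.0672822  267.03646669 223.64085743] [-3.14136848e+00 -5.11824958e-05  2.94262845e+00] [-0.16530325 -0.13924206 -4.30884182]
```

View pics/w2.png

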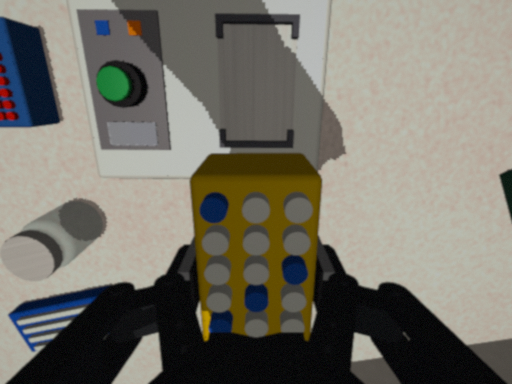

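The wrist view shows the nest guides at about columns 215–299 and rows 13–147, the green key at (115,84), and the held block with its far top edge at row ~181, columns 193–322.

```bash
python3 - <<'E'
from plant import bot
from h import *
s=bot.observe();f=bot.grab_frame("wrist");g=f["frame"]
T=R.from_euler("xyz",s["orientation"]).as_matrix()
m=mask(g,(0,0,0),(180,255,55),(205,5,310,155));n,l,st,_=cv2.connectedComponentsWithStats(m);print(st[1:][st[1:,4]>30].tolist())
for r in (20,35,138,145): c=m[r].nonzero()[0];print(r,c.min(),c.max()) if len(c) else print(r,"none")
pts=np.vstack([np.argwhere(l==i)[:,::-1] for i in range(1,n) if st[i,4]>60]).astype(np.float32)
q=cv2.convexHull(pts);L=cv2.arcLength(q,True)
bx=cv2.minAreaRect(pts);bx=cv2.boxPoints(bx)
# true quad corners: extremes along diagonals
cr=[pts[np.argmax(pts@np.array(d))] for d in ((-1,-1),(1,-1),(1,1),(-1,1))]
P=np.array([onz(f,p,85,s) for p in cr]);print(np.array(cr).tolist(),P.round(1).tolist(),"centre",P.mean(0));
for a,b in ((0,1),(1,2),(2,3),(3,0)): print(np.linalg.norm(P[a]-P[b]).round(1),end=" ")
d=(P[2]+P[3]-P[0]-P[1])[:2];print("nest yaw",np.arctan2(d[1],d[0]), "tool -x yaw",s["orientation"][2]-np.pi)
gm=mask(g,(45,80,40),(85,255,255),(80,50,160,115));print("green",cen(gm),cv2.boundingRect(gm));
for z in (90,98,106): print(onz(f,cen(gm),z,s).round(1))
ym=mask(g,(18,90,40),(35,255,255),(180,140,335,345))
for r in (160,170,176,180,184,190,225,290): c=ym[r].nonzero()[0];print(r,c.min(),c.max(),g[r,235].tolist())
E
```

```text
[[216, 14, 77, 24, 718], [220, 129, 73, 19, 547]]
20 216 273
35 216 222
138 221 292
145 225 292
[[216.0, 14.0], [292.0, 22.0], [292.0, 146.0], [222.0, 142.0]] [[444.0, 262.0, 85.0], [463.7, 327.7, 85.0], [574.5, 310.2, 85.0], [556.2, 240.2, 85.0]] centre [509.58488188 285.06118022  85.        ]
68.6 112.2 72.4 114.2 nest yaw -0.17449672862203353 tool -x yaw -0.19940320210042417
green [112.80777096  83.0603272 ] (96, 65, 35, 37)
[481.  152.9  90. ]
[482.1 156.7  98. ]
[483.2 160.4 106. ]
160 205 307 [1, 48, 61]
170 197 315 [0, 46, 61]
176 192 319 [0, 62, 83]
180 190 321 [0, 75, 96]
184 190 321 [0, 78, 100]
190 191 320 [1, 80, 101]
225 194 317 [0, 78, 101]
290 199 313 [0, 79, 100]
```

```bash
python3 - <<'E'
from plant import bot
from h import *
s=bot.observe();f=bot.grab_frame("wrist");g=cv2.cvtColor(f["frame"],6)
np.set_printoptions(linewidth=250)
for c in (235,257,280):print("col",c,"r8:",g[8:30,c].tolist(),"r122:",g[122:154,c].tolist())
for r in (20,32,137,): print("row",r,"c208:",g[r,208:230].tolist(),"c284:",g[r,284:306].tolist())
E
```

```text
col 235 r8: [102, 101, 101, 100, 93, 68, 42, 32, 34, 34, 35, 32, 30, 22, 21, 41, 74, 87, 88, 89, 91, 89] r122: [92, 90, 91, 89, 92, 91, 91, 91, 91, 92, 91, 92, 93, 91, 92, 92, 90, 84, 56, 33, 27, 31, 33, 32, 39, 67, 92, 102, 104, 103, 95, 71]
col 257 r8: [101, 101, 102, 100, 93, 71, 47, 35, 35, 32, 34, 35, 32, 23, 16, 40, 75, 89, 92, 90, 91, 92] r122: [95, 95, 96, 96, 96, 94, 95, 97, 97, 95, 96, 97, 97, 94, 95, 97, 96, 90, 61, 34, 30, 29, 31, 30, 41, 69, 92, 101, 102, 100, 88, 66]
col 280 r8: [181, 183, 182, 183, 175, 143, 100, 72, 67, 69, 68, 69, 64, 46, 32, 63, 126, 166, 178, 181, 183, 182] r122: [97, 98, 96, 97, 98, 97, 97, 97, 96, 97, 97, 97, 96, 96, 97, 96, 97, 89, 65, 37, 30, 33, 34, 33, 39, 60, 90, 101, 104, 101, 90, 68]
row 20 c208: [100, 100, 100, 98, 99, 98, 87, 60, 40, 32, 33, 34, 34, 33, 34, 27, 29, 23, 30, 30, 28, 29] c284: [64, 64, 63, 64, 65, 63, 62, 63, 64, 67, 68, 68, 69, 68, 81, 121, 161, 179, 183, 183, 185, 184]
row 32 c208: [100, 99, 99, 101, 101, 100, 96, 74, 48, 34, 34, 30, 35, 31, 42, 72, 88, 92, 91, 91, 94, 91] c284: [179, 179, 179, 182, 181, 179, 159, 111, 68, 63, 66, 68, 69, 72, 104, 151, 177, 183, 183, 186, 184, 185]
row 137 c208: [187, 187, 186, 187, 187, 188, 187, 187, 186, 188, 174, 130, 67, 32, 32, 29, 31, 42, 69, 86, 89, 88] c284: [95, 89, 72, 46, 31, 33, 33, 34, 42, 66, 91, 101, 105, 104, 104, 104, 103, 104, 103, 102, 103, 104]
```

```bash
python3 - <<'E'
from plant import bot
from h import *
s=bot.observe();f=bot.grab_frame("wrist")
T=R.from_euler("xyz",s["orientation"]).as_matrix()
P=np.array([onz(f,p,85,s) for p in ((214.7,13.3),(299.2,13.4),(292.5,147),(219.9,147))])
for a,b in ((0,1),(1,2),(2,3),(3,0)): print(np.linalg.norm(P[a]-P[b]).round(1),end=" ")
c=P.mean(0);d=(P[2]+P[3]-P[0]-P[1])[:2];print("c",c.round(1),"yaw",np.arctan2(d[1],d[0]),"tool",s["orientation"][2]-np.pi,"tool frame",(T.T@(c-s["tcp_pos"])).round(1))
e=(P[1]+P[2]-P[0]-P[3])[:2];print("y dir yaw",np.arctan2(e[1],e[0])-np.pi/2)
# block top far edge, plane height below/above tcp: z rel TCP guess
for dz in (25,35,40):
  z=s["tcp_pos"][2]+dz
  for p in ((190,181),(321.5,181)): print(dz,(T.T@(onz(f,p,z,s)-s["tcp_pos"])).round(1))
E
```

```text
75.6 119.9 75.2 119.9 c [509.6 286.   85. ] yaw -0.20461454808467056 tool -0.19963401174559037 tool frame [ 94.5   0.2 138.6]
y dir yaw -0.1998935628677878
25 [ 47.8 -30.4 -25. ]
25 [ 47.8  29.2 -25. ]
35 [ 50.8 -27.9 -35. ]
35 [ 50.9  26.7 -35. ]
40 [ 52.4 -26.6 -40. ]
40 [ 52.4  25.5 -40. ]
```

>>> {"method": "move_arm", "body": {"fingers": [-1,-1,-1,-1,-1,-1,-1,-1], "dp": [[0.02,0,0],[0.04,0,0],[0.033,0.0005,0],[0,0,0.03],[0,0,0.04],[0,0,0.03],[0,0,0.01],[0,0,0]], "turn": [[0,0,0],[0,0,0],[0,0,0],[0,0,0],[0,0,0],[0,0,0],[0,0,0],[0,0,0]]}}

```text
time_s: 9.3
tcp_pos: [511.1, 286.6, 113.6]
orientation: [-3.141, -0.0, 2.943]
contact_force: [-0.5, 0.2, -4.2]
opening: 0.643
grip_force: 44.1
```

```bash
python3 - <<'E'
from plant import bot
from h import *
s=bot.observe();f=bot.grab_frame("wrist");a=bot.grab_frame("scene")
print(s["tcp_pos"],s["orientation"])
v=np.hstack([cv2.resize(f["frame"][100:384,120:400],(400,406)),cv2.resize(a["frame"][90:190,230:360],(400,406),interpolation=2)]);cv2.imwrite("pics/w3.png",v)
E
```

```text
[511.11454991 286.56829084 113.57636345] [-3.14147393e+00 -1.08780597e-04  2.94254836e+00]
```

View pics/w3.png

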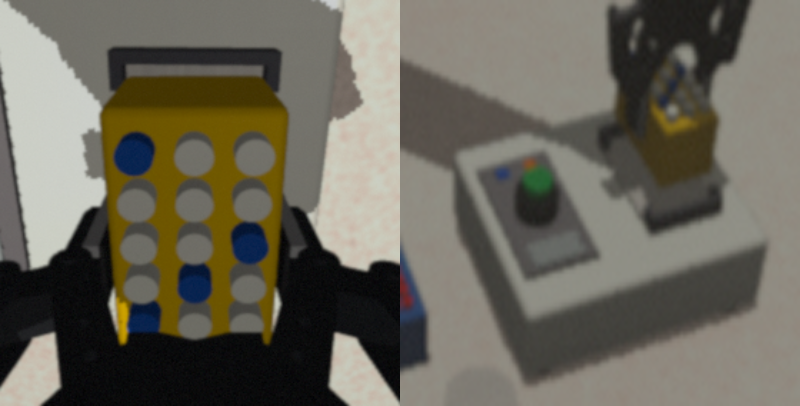

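The crop shows the block centred between the guides (block columns 102–287, guides 109–281). The block's lower far edge is at crop row ~76 and the end wall's inner edge at row ~65. I'll check the x gap numerically.

```bash
python3 - <<'E'
from plant import bot
from h import *
s=bot.observe();f=bot.grab_frame("wrist");g=f["frame"]
T=R.from_euler("xyz",s["orientation"]).as_matrix()
k=cv2.cvtColor(g,6)
for c in (245,256,268): print(c,"r125:",k[125:190,c].tolist())
for row,z in ((134,85),(144.5,85),(146,85),(153,100),(153,98),(153,102)):
    print(row,z,(T.T@(onz(f,(256,row),z,s)-s["tcp_pos"])).round(1))
for dz in (33,37): print((T.T@(onz(f,(256,178),s["tcp_pos"][2]+dz,s)-s["tcp_pos"])).round(1))
E
```

```text
245 r125: [115, 114, 115, 114, 115, 111, 91, 59, 31, 29, 35, 36, 37, 36, 40, 38, 36, 37, 52, 86, 98, 99, 101, 100, 100, 102, 97, 88, 71, 56, 53, 52, 51, 50, 50, 54, 53, 51, 51, 51, 51, 51, 52, 50, 53, 53, 51, 53, 53, 59, 62, 68, 73, 76, 77, 78, 82, 82, 83, 83, 84, 85, 83, 84, 84]
256 r125: [116, 113, 115, 115, 115, 110, 92, 60, 34, 28, 35, 38, 37, 39, 38, 40, 36, 39, 53, 84, 96, 99, 100, 100, 99, 100, 98, 87, 68, 57, 55, 52, 53, 52, 53, 53, 52, 51, 55, 53, 50, 52, 51, 52, 51, 51, 54, 53, 54, 58, 63, 69, 74, 74, 77, 79, 81, 84, 84, 85, 85, 84, 84, 84, 85]
268 r125: [114, 115, 113, 115, 113, 111, 92, 59, 30, 31, 32, 37, 38, 40, 38, 38, 39, 38, 49, 74, 92, 98, 100, 98, 100, 99, 98, 87, 67, 53, 54, 53, 51, 53, 51, 53, 54, 51, 51, 50, 51, 54, 53, 51, 53, 52, 52, 52, 53, 59, 63, 70, 73, 76, 77, 80, 82, 85, 85, 86, 86, 85, 85, 86, 85]
134 85 [61.8 -0.4 29.8]
144.5 85 [55.2 -0.4 29.8]
146 85 [54.3 -0.4 29.8]
153 100 [52.8 -0.4 14.8]
153 98 [52.4 -0.4 16.8]
153 102 [53.1 -0.4 12.8]
[ 51.6  -0.5 -33.1]
[ 52.8  -0.5 -37.1]
```

>>> {"method": "move_arm", "body": {"fingers": [-1,-1,-1,-1,-1,-1], "dp": [[-0.0005,0,0.004],[0,0,0.005],[0,0,0.005],[0,0,0.004],[0,0,0.002],[0,0,0]], "turn": [[0,0,0],[0,0,0],[0,0,0],[0,0,0],[0,0,0],[0,0,0]]}}

```text
time_s: 10.2
tcp_pos: [511.5, 286.7, 93.1]
orientation: [-3.141, -0.0, 2.943]
contact_force: [0.2, 0.1, -4.0]
opening: 0.649
grip_force: 44.2
```

>>> {"method": "move_arm", "body": {"fingers": [-1,-1,-1], "dp": [[0,0,0.001],[0,0,0.001],[0,0,0]], "turn": [[0,0,0],[0,0,0],[0,0,0]]}}

```text
time_s: 10.58
tcp_pos: [511.6, 286.7, 91.2]
orientation: [-3.142, -0.0, 2.943]
contact_force: [0.1, 0.7, -3.1]
opening: 0.648
grip_force: 44.2
```

>>> {"method": "move_arm", "body": {"fingers": [-1,-1,-1], "dp": [[0,0,0.001],[0,0,0.0005],[0,0,0]], "turn": [[0,0,0],[0,0,0],[0,0,0]]}}

```text
time_s: 10.95
tcp_pos: [511.6, 286.7, 89.7]
orientation: [-3.142, -0.0, 2.943]
contact_force: [-0.6, -0.7, -4.4]
opening: 0.645
grip_force: 44.2
```

>>> {"method": "move_arm", "body": {"fingers": [-1,-1], "dp": [[0,0,0.001],[0,0,0]], "turn": [[0,0,0],[0,0,0]]}}

```text
time_s: 11.2
tcp_pos: [511.6, 286.7, 88.8]
orientation: [3.142, 0.0, 2.943]
contact_force: [0.1, 0.0, -4.7]
opening: 0.647
grip_force: 44.4
```

>>> {"method": "move_arm", "body": {"fingers": [-1,-1], "dp": [[0,0,0.001],[0,0,0]], "turn": [[0,0,0],[0,0,0]]}}

```text
time_s: 11.45
tcp_pos: [511.6, 286.7, 88.7]
orientation: [3.141, 0.001, 2.943]
contact_force: [-3.8, -2.0, 5.9]
opening: 0.649
grip_force: 45.3
```

>>> {"method": "move_arm", "body": {"fingers": [0.5,0.7,1,1,1], "dp": [[0,0,0],[0,0,0],[0,0,0],[0,0,0],[0,0,0]], "turn": [[0,0,0],[0,0,0],[0,0,0],[0,0,0],[0,0,0]]}}

```text
time_s: 12.08
tcp_pos: [511.6, 286.7, 87.8]
orientation: [3.142, 0.0, 2.943]
contact_force: [0.0, -0.2, -1.0]
opening: 1.002
grip_force: 0.0
```

>>> {"method": "move_arm", "body": {"fingers": [1,1,1,1,1,1,1,1], "dp": [[0,0,-0.005],[0,0,-0.015],[0,0,-0.03],[0,0,-0.03],[0,0,-0.03],[-0.03,-0.005,-0.02],[-0.04,0,0],[0,0,0]], "turn": [[0,0,0],[0,0,0],[0,0,0],[0,0,0],[0,0,0],[0,0,0],[0,0,0],[0,0,0]]}}

```text
time_s: 13.08
tcp_pos: [581.1, 267.3, 217.9]
orientation: [3.142, 0.0, 2.941]
contact_force: [0.7, -0.3, -0.1]
opening: 1.0
grip_force: 0.0
```

```bash
python3 - <<'E'
from plant import bot
from h import *
s=bot.observe();f=bot.grab_frame("wrist");cv2.imwrite("pics/w4.png",f["frame"])
print(s["tcp_pos"],s["orientation"],s["contact_force"])
E
```

```text
[581.08921509 267.28847092 217.89476181] [3.14156763e+00 3.56570469e-04 2.94109706e+00] [ 0.66737539 -0.30361628 -0.11883481]
```

View pics/w4.png

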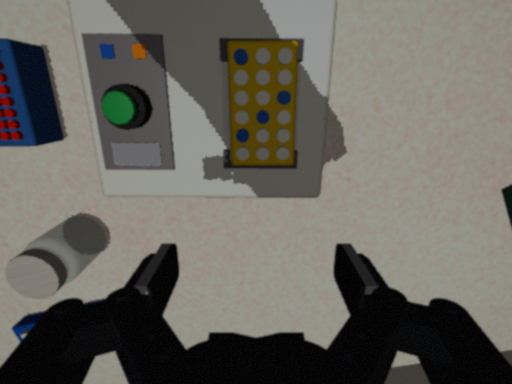

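The block sits fully home in the nest (yellow top at columns 228–298, rows 40–165), and the key is up at (122,106).

```bash
python3 to.py 485.3 159.1 120; python3 - <<'E'
from plant import bot
from h import *
s=bot.observe();f=bot.grab_frame("wrist");m=mask(f["frame"],(45,80,40),(85,255,255),(90,75,165,135))
for z in (94,98,102,106): print(z,onz(f,cen(m),z,s).round(1))
E
```

```text
pos [579.9 267.6 218. ] ori [-3.1415e+00 -2.0000e-04  2.9417e+00] F [0.5 0.1 0.5]
tool shift [  71.2 -125.1   98. ]
94 [482.3 154.6  94. ]
98 [482.5 156.5  98. ]
102 [482.8 158.4 102. ]
106 [483.  160.4 106. ]
```

>>> {"method": "move_arm", "body": {"fingers": [-1,-1,-1,-1,-1,-1,-1,-1], "dp": [[0.02,-0.035,0],[0.025,-0.045,0],[0.026,-0.045,0],[0.001,0,0.03],[0,0,0.035],[0,0,0.025],[0,0,0.008],[0,0,0]], "turn": [[0,0,0],[0,0,0],[0,0,0],[0,0,0],[0,0,0],[0,0,0],[0,0,0],[0,0,0]]}}

```text
time_s: 14.18
tcp_pos: [483.6, 159.9, 120.4]
orientation: [3.141, 0.0, 2.943]
contact_force: [-0.1, -0.1, 0.3]
opening: -0.002
grip_force: 0.0
```

>>> {"method": "move_arm", "body": {"fingers": [-1,-1,-1,-1], "dp": [[0,0,0.003],[0,0,0.003],[0,0,0],[0,0,0]], "turn": [[0,0,0],[0,0,0],[0,0,0],[0,0,0]]}}

```text
time_s: 14.68
tcp_pos: [484.0, 159.7, 113.9]
orientation: [3.142, 0.0, 2.943]
contact_force: [0.3, 0.3, 0.3]
opening: -0.001
grip_force: 0.0
```

```bash
python3 to.py 485.3 159.1 110; python3 - <<'E'
from plant import bot
import cv2,numpy as np
f=bot.grab_frame("wrist")["frame"];a=bot.grab_frame("scene")["frame"]
cv2.imwrite("pics/w5.png",np.hstack([cv2.resize(f,(400,300)),cv2.resize(a[90:190,230:363],(400,300),interpolation=2)]))
E
```

```text
pos [484.  159.7 113.9] ori [3.1415e+00 1.0000e-04 2.9428e+00] F [0.3 0.3 0.3]
tool shift [-1.3 -0.3  3.9]
```

View pics/w5.png

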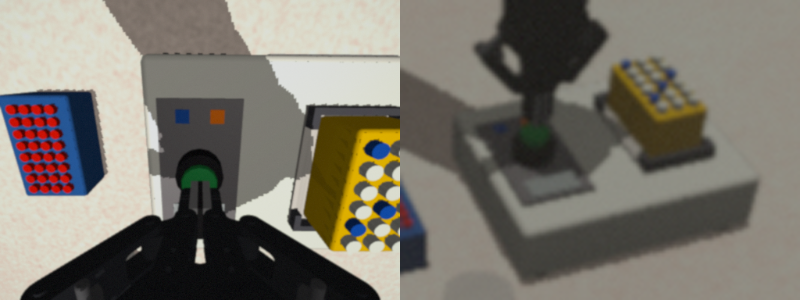

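The shut fingers stand over the centre of the green cap (left panel, (199,178)), clear of the block. Now I'll feel downward.

>>> {"method": "move_arm", "body": {"fingers": [-1,-1,-1,-1], "dp": [[-0.001,0,0.001],[0,0,0.001],[0,0,0.001],[0,0,0]], "turn": [[0,0,0],[0,0,0],[0,0,0],[0,0,0]]}}

```text
time_s: 15.28
tcp_pos: [484.9, 159.5, 110.6]
orientation: [-3.141, -0.0, 2.943]
contact_force: [-1.0, -0.3, 0.6]
opening: -0.001
grip_force: 0.0
```

>>> {"method": "move_arm", "body": {"fingers": [-1,-1,-1], "dp": [[0,0,0.001],[0,0,0.001],[0,0,0]], "turn": [[0,0,0],[0,0,0],[0,0,0]]}}

```text
time_s: 15.65
tcp_pos: [484.9, 159.5, 108.7]
orientation: [-3.142, -0.0, 2.943]
contact_force: [-0.5, 0.0, 0.1]
opening: 0.002
grip_force: 0.0
```

>>> {"method": "move_arm", "body": {"fingers": [-1,-1,-1], "dp": [[0,0,0.001],[0,0,0.001],[0,0,0]], "turn": [[0,0,0],[0,0,0],[0,0,0]]}}

```text
time_s: 16.02
tcp_pos: [484.9, 159.5, 106.7]
orientation: [-3.141, -0.0, 2.943]
contact_force: [0.3, -0.4, -0.9]
opening: 0.001
grip_force: 0.0
```

>>> {"method": "move_arm", "body": {"fingers": [-1,-1,-1], "dp": [[0,0,0.001],[0,0,0.001],[0,0,0]], "turn": [[0,0,0],[0,0,0],[0,0,0]]}}

```text
time_s: 16.4
tcp_pos: [484.9, 159.4, 104.7]
orientation: [-3.141, -0.0, 2.943]
contact_force: [-0.2, 0.2, 0.8]
opening: 0.003
grip_force: 0.0
```

>>> {"method": "move_arm", "body": {"fingers": [-1,-1,-1], "dp": [[0,0,0.001],[0,0,0.001],[0,0,0]], "turn": [[0,0,0],[0,0,0],[0,0,0]]}}

```text
time_s: 16.77
tcp_pos: [485.0, 159.5, 103.0]
orientation: [3.141, 0.0, 2.943]
contact_force: [-0.1, 0.0, 2.3]
opening: -0.002
grip_force: 1.2
```

>>> {"method": "move_arm", "body": {"fingers": [-1,-1,-1], "dp": [[0,0,0.001],[0,0,0.001],[0,0,0]], "turn": [[0,0,0],[0,0,0],[0,0,0]]}}

```text
time_s: 17.15
tcp_pos: [485.0, 159.5, 101.4]
orientation: [3.141, 0.001, 2.943]
contact_force: [-1.8, -0.4, 7.6]
opening: 0.001
grip_force: 3.6
```

>>> {"method": "move_arm", "body": {"fingers": [-1,-1], "dp": [[0,0,0.001],[0,0,0]], "turn": [[0,0,0],[0,0,0]]}}

```text
time_s: 17.4
tcp_pos: [485.1, 159.5, 100.6]
orientation: [3.141, 0.001, 2.943]
contact_force: [-2.6, -1.0, 8.9]
opening: -0.001
grip_force: 4.4
```

>>> {"method": "move_arm", "body": {"fingers": [-1,-1], "dp": [[0,0,0.001],[0,0,0]], "turn": [[0,0,0],[0,0,0]]}}

```text
time_s: 17.65
tcp_pos: [485.1, 159.5, 99.7]
orientation: [3.141, 0.001, 2.943]
contact_force: [-3.1, -1.3, 8.6]
opening: 0.001
grip_force: 4.7
```

>>> {"method": "move_arm", "body": {"fingers": [-1,-1], "dp": [[0,0,0.001],[0,0,0]], "turn": [[0,0,0],[0,0,0]]}}

```text
time_s: 17.9
tcp_pos: [485.2, 159.5, 98.5]
orientation: [3.141, 0.001, 2.943]
contact_force: [-2.6, -0.4, 7.8]
opening: 0.002
grip_force: 3.8
```

Past the peak; continuing.

>>> {"method": "move_arm", "body": {"fingers": [-1,-1], "dp": [[0,0,0.001],[0,0,0]], "turn": [[0,0,0],[0,0,0]]}}

```text
time_s: 18.15
tcp_pos: [484.9, 159.5, 96.5]
orientation: [-3.141, -0.0, 2.943]
contact_force: [-0.8, -0.4, -0.4]
opening: -0.001
grip_force: 0.0
```

>>> {"method": "move_arm", "body": {"fingers": [-1,-1], "dp": [[0,0,0.0005],[0,0,0]], "turn": [[0,0,0],[0,0,0]]}}

```text
time_s: 18.4
tcp_pos: [484.9, 159.5, 96.0]
orientation: [-3.141, -0.0, 2.943]
contact_force: [0.4, 0.0, -0.0]
opening: -0.0
grip_force: 0.0
```

The force has dropped to zero, so the key snapped through. I'll take the hand away and check.

>>> {"method": "move_arm", "body": {"fingers": [-1,-1,-1,-1,-1,-1,-1,-1], "dp": [[0,0,-0.005],[0,0,-0.02],[0,0,-0.035],[0,0,-0.04],[-0.035,0,-0.02],[-0.045,0,0],[0,0,0],[0,0,0]], "turn": [[0,0,0],[0,0,0],[0,0,0],[0,0,0],[0,0,0],[0,0,0],[0,0,0],[0,0,0]]}}

```text
time_s: 19.4
tcp_pos: [563.1, 143.6, 216.1]
orientation: [-3.141, -0.001, 2.943]
contact_force: [-0.5, -0.9, 1.5]
opening: -0.002
grip_force: 0.0
```

```bash
python3 - <<'E'
from plant import bot
import cv2,numpy as np
f=bot.grab_frame("wrist")["frame"];a=bot.grab_frame("scene")["frame"]
cv2.imwrite("pics/w6.png",np.hstack([cv2.resize(f,(400,300)),cv2.resize(a[90:190,230:363],(400,300),interpolation=2)]))
E
```

```text
(no output)
```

View pics/w6.png

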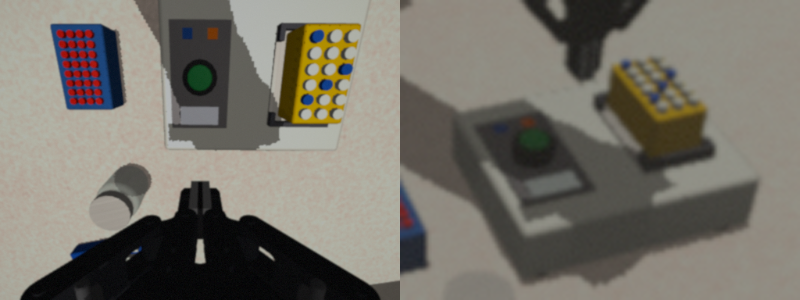

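The key stands visibly lower in its collar (right panel, (535,140)), the block is home, and the bystanders have not moved.

```bash
python3 -c "
from plant import bot
print(bot.hand_in())"
```

```text
the job is handed in; nothing more can be done
None
```

I lowered the cold block into the nest and let it go, then pressed the start key until it snapped (highest reading about 9 N) and handed in the job; the last picture shows the key down, the block home and the bystanders unmoved, but the hand-in gave no verdict.

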